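# Open the shutter of the ultraviolet viewing box and hold it on the line

### The arm

A 6-joint arm with a two-finger parallel gripper is mounted at the origin on a cart in front of the work surface, level with it; the furniture and walls round the work are solid. World frame = base frame: x ahead of the robot, y to its left, z up, the work surface at z = 0. Lengths are in m, angles in degrees, forces in N, time in s.
With the tool pointing down it reaches from about 0.375 to 0.9 m from the base axis. Payload 3.1 kg.
Tool frame: the origin (TCP) lies between the finger pads; the fingertips stand 11 mm ahead of it and the grasp point (between the pads) lies 8 mm behind it; z points along the fingers, y is the direction in which the jaws open and shut (so a half turn about z gives the same grasp; the last joint's range is limited). The gripper opens to 87 mm and grips with 3 to 60 N. Pads are 19 mm wide; open, the fingers measure 117 mm over their backs; the gripper's body (75 mm by 190 mm) begins 51 mm behind the grasp point.
Start: joints at [-77.779, 30.224, 82.088, -0, 67.689, -10.227], TCP at [0.239, -0.578, 0.234] pointing down, gripper open.
Joint ranges: [-176.69, 176.69], [-43.24, 126.21], [12.49, 139.97], [-82, 262], [0, 151.66], [-163.58, 163.58]. Speed limits (degrees/s): [159.86, 159.86, 180, 180, 180, 180].

### API

Orientations are given as a 3x3 rotation matrix whose columns are the frame's x, y, z axes.
In Python, from rig import bot, vision gives the robot as it stands. The module is installed in compiled form; this text tells all that it offers.
- The arm moves only by the tool jog_arm, never from a script. Its argument "rows" is a list of rows, each an object with "dp": the shift along the tool's x, y, z in mm, a list of three; "turn": the turn, a rotation vector about the tool's x, y, z in degrees, a list of three; "grip": the opening, from 0 (shut) to 1 (fully open). A call has 1 to 10 rows; each row is the pose to reach, as a shift and turn from the pose commanded when the call began, along the tool's axes at that moment; what a row does not reach only later rows make up. A row lasts 1/10 s, in which the tool goes at most 50 mm and 8.59 degrees, less where a joint would pass 70% of its speed; a pose out of reach is approached as far as the arm can. A call with a gripper value outside its range is refused whole. The fingers move at their own pace and stop on an object; the grip force is fixed at half the most. Time passes only in rows, so rows that repeat a pose let the fingers close. It gives the time, the measured TCP pose, the force and the opening at its end, in the units of the state.
- bot.read_state(): the state, without advancing time (a new reading comes with each control period).
- vision.capture(name): name is "scene" or "top" or "wrist"; returns (picture, depth): 400x640x3 uint8, red, green, blue; 400x640 float32, m along the optical axis (not along the pixel's ray), 0 where there is no reading.
- vision.camera_info(name): a dict with "vertical_fov" (degrees; the focal length in pixels is half the picture's height over the tangent of half this angle, whatever the lens; pixels are square), "cx", "cy" (the principal point, pixels), "position" and "rotation" of the camera in the world. Camera axes: x right, y down, z forward; pixel columns grow to the right and rows downward; lengths in m; the calibration is good to about 2 mm. A picture is of the moment at which its call begins: read the wrist's pose just before it. camera_info takes no time and is no camera call; for the wrist camera it gives the pose at the moment of the call.
- bot.hand_in(): hands the job in, once; it reports no verdict.
The state is a dict: "time_s": time; "joint_positions": joint angles; "qvel": joint speeds; "tau": joint torques, N m; "position": TCP position; "tcp_rot": TCP orientation; "force": force on the tool from outside, world axes, zero at the start; "moment": the same for the moment, N m; "opening": opening from 0.0 (shut) to 1.0 (fully open).
Only numpy, scipy, OpenCV 4.12 (cv2) and the standard library are available. Lean on these libraries where they do the work, as an engineer would, in place of code of your own. Each camera call takes 0.05 s, during which the arm holds its last target.

### The job

A mineral specimen already lies in the well of the ultraviolet viewing box: close the well with the loose viewing lid, fully down in the opening, and let go of the lid. Only then pull the spring-return shutter slide toward the front of the box until its pointer stands at the second of the two engraved lines, the one nearer the front, and keep it there for the person looking in; the slide snaps shut when released, so the program finishes while the gripper is still holding it on that line. Leave the specimen, the dark rock and the streak plate where they are.

Things in the scene. Friction and masses are not known exactly. Their poses are not given: they have to be found in the camera images.
- viewing_box: Fixed grey instrument, 200 mm deep (x), 295 mm wide (y), deck 90 mm above the worktop. Origin on the worktop under it, midway in depth; front is its -x side. Well block at y -17 to +149 mm, lamp block at y -146 to -18 mm. A lamp head (x +35 to +97, y -144 to -32 mm) rises to 150 mm behind the shutter slide, which runs along y -88 mm. Wall cabinets hang 0.48 m above the worktop from x 0.63 on.
- well_mouth (a point): Centre of the round well's mouth, level with the deck, on the left of the box (box frame x 0, y +66, z 90 mm). The well is 110 mm across (3 mm spare all round the lid's spigot) and 64 mm deep. Axes as the box.
- lid_eyepiece (a point): Middle of the upright black eyepiece tube, 42 mm across and 49 mm high, of the loose viewing lid (0.15 to 0.31 kg); grasp it here. Below: flange 134 mm across, its top 24 mm and underside 31 mm under this point, then a 104 mm chamfered spigot, 10 mm deep. Stands on the worktop left or right of the box. Turn does not matter. Seated, this point is 31 mm above well_mouth.
- shutter_grip (a point): Centre of the slide's black upright grip: 18 mm thick along box x, 30 mm wide along box y, from 18 mm below to 18 mm above this point. Under it a steel carriage 36 mm long (box x), its top 17 mm below this point; deck 28 mm below. At rest the lamp head's face is 40 mm behind the grip's rear face, with a 10 mm rod between. Axes as the box.
- shutter (a joint): Travel of the shutter slide toward the front of the box (box -x), in m: 0 closed (at rest), 0.022 pointer at the first line, 0.044 pointer at the second line, 0.062 end stop. The return spring pulls with about 4 N when closed, 10 N at the second line.
- second_line (a point): Where shutter_grip stands when the pointer is at the second line, the one nearer the front (two dark lines on the bright plate beside the slide, 22 and 44 mm from where the pointer rests). Axes as the box.
- specimen: Pale gypsum specimen, 52 x 66 x 41 mm, lying on the floor of the well; origin at the centre of its underside. Stays there.
- dark_rock: Dark rock, 100 x 122 x 67 mm, loose on the worktop on the side of the box where the lid is not; origin at the centre of its underside. Bystander.
- streak_plate: Cream unglazed tile, 48 x 64 x 8 mm, loose on the worktop near the box's front left corner; origin at the centre of its underside. Bystander.

How it is judged:
By the outcome, as a careful person would: the job done as asked, in the order asked, and still so for the second after the job is handed in, while the arm keeps its last pose, push and grip.
It also fails if it takes over 45 s, if anything falls off the work surface, if the arm or the gripper's body presses on something with over 40 N, if the wrist force passes 120 N, or if a joint passes its speed limit or range.

## Working session

There is one attempt and no reset: what is moved stays moved. The work goes in short steps, Python scripts to look and compute and a tool call to move; the robot and the scene stay as the last step left them, time stands still between calls to the robot, and variables do not carry over. Pictures are saved under pics/ and viewed, and the job is handed in when it is done.

Besides the shell and the picture viewer there is one more tool, called after "Emit:" as name([rows], argument=value, ...), one row to a line, values as JSON. jog_arm: Moves the arm, as the interface text tells. Its arguments: {"type":"object","properties":{"rows":{"type":"array"}},"required":["rows"]}

```bash
mkdir -p pics
cat > h.py <<'E'
import numpy as np, cv2, json
from rig import bot, vision
def snap(name,fn):
    info=vision.camera_info(name)
    p,d=vision.capture(name)
    cv2.imwrite(f'pics/{fn}.png',p[:,:,::-1]); np.savez(f'pics/{fn}.npz',p=p,d=d,**{k:np.array(v) for k,v in info.items()})
    return p,d,info
def load(fn):
    z=np.load(f'pics/{fn}.npz'); return z
def px(z,u,v,depth=None):
    f=200/np.tan(np.radians(float(z['vertical_fov']))/2)
    d=z['d'][int(round(v)),int(round(u))] if depth is None else depth
    c=np.array([(u-z['cx'])/f*d,(v-z['cy'])/f*d,d])
    return z['rotation']@c+z['position']
def cloud(z):
    f=200/np.tan(np.radians(float(z['vertical_fov']))/2)
    v,u=np.mgrid[:400,:640]; d=z['d']
    c=np.stack([(u-z['cx'])/f*d,(v-z['cy'])/f*d,d],-1)
    return c@z['rotation'].T+z['position']
E
python3 - <<'E'
from h import *
for n in ['scene','top']:
    p,d,i=snap(n,n+'0'); print(n,i)
s=bot.read_state(); print(s['time_s'],s['position'],s['tcp_rot'],s['force'])
E
```

```text
scene {'vertical_fov': 43.363050670095134, 'cx': 320.42993174276353, 'cy': 201.45120565246881, 'position': array([-0.31560663,  0.42492693,  1.00384774]), 'rotation': array([[-0.45892292, -0.63559436,  0.62081363],
       [-0.88836585,  0.31725529, -0.33189635],
       [ 0.01399504, -0.70382447, -0.71023606]])}
top {'vertical_fov': 48.37645204771138, 'cx': 321.3366759929689, 'cy': 202.41932635333833, 'position': array([0.39588403, 0.01805392, 1.33392491]), 'rotation': array([[-0.01523299, -0.99887782,  0.04484487],
       [-0.99963319,  0.0142094 , -0.02305617],
       [ 0.02239308, -0.04517964, -0.99872787]])}
0.1 [ 0.23854056 -0.5770058   0.23265933] [[ 9.24216046e-01  3.81869723e-01 -4.62938440e-04]
 [ 3.81869886e-01 -9.24214127e-01  1.90728216e-03]
 [ 3.00479066e-04 -1.93952303e-03 -9.99998074e-01]] [-0.74935479 -0.22931724 -0.1001976 ]
```

View pics/top0.png

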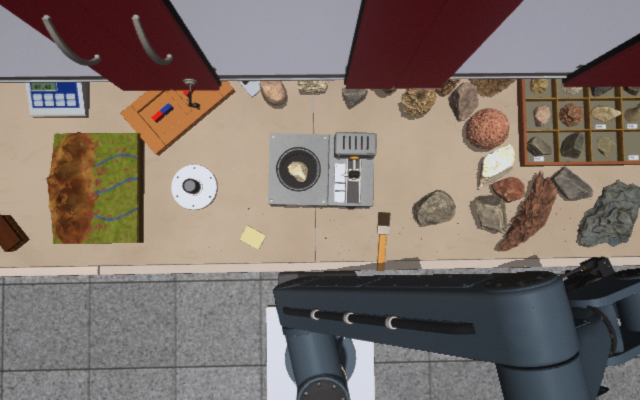

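View pics/scene0.png

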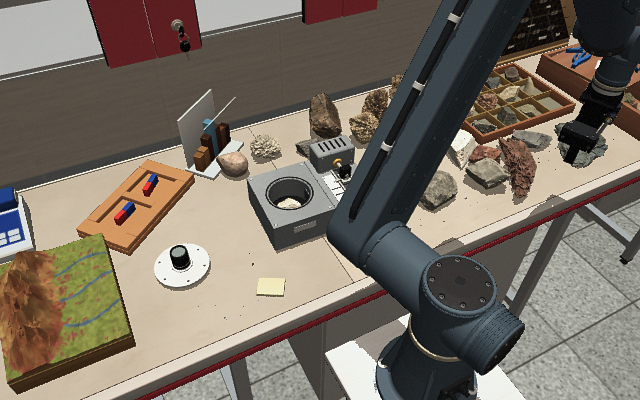

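The top view shows the lid at about (193,186), left of the box. The well is at (298,170), the shutter grip near (353,173) and the dark rock at (435,208). Next I'll measure them.

Run:
```python
from h import *
z=load('top0'); P=cloud(z)
p=z['p'][:,:,::-1]
c=p[120:220,255:395]; cv2.imwrite('pics/c1.png',cv2.resize(c,None,fx=5.6,fy=5.6,interpolation=cv2.INTER_CUBIC))
X,Y,Z=P[...,0],P[...,1],P[...,2]
u=np.arange(640)[None,:]+0*X; v=np.arange(400)[:,None]+0*X
# lid
m=(u>165)&(u<222)&(v>158)&(v<215)
t=m&(Z>0.04)
print('eyepiece pts',t.sum(),[np.percentile(P[t][:,i],[2,50,98]).round(4) for i in range(3)])
fl=m&(Z>0.008)&(Z<0.03)
print('flange',fl.sum(),[np.percentile(P[fl][:,i],[1,50,99]).round(4) for i in range(3)])
(cc,r)=cv2.minEnclosingCircle(P[fl|t][:,:2].astype(np.float32)); print('circ',cc,r)
for a in (fl,):
  print(np.median(Z[a]))
# box deck
b=(u>255)&(u<390)&(v>120)&(v<220)&(Z>0.08)&(Z<0.1)
print('deck z',np.median(Z[b]),cv2.minAreaRect(P[b][:,:2].astype(np.float32)))
# well: circle edges, low pts within
w=(u>270)&(u<326)&(v>142)&(v<198)&(Z<0.075)
print('well',w.sum(),np.percentile(Z[w],[5,50,95]))
h=(u>330)&(u<380)&(v>125)&(v<215)&(Z>0.10)
for k in np.argwhere(h)[::1]:
  q=P[k[0],k[1]]
  if k[0]>158: print(k[::-1],q.round(3),z['p'][k[0],k[1]])
```

```text
eyepiece pts 207 [array([0.3959, 0.5051, 0.5248]), array([0.0181, 0.3595, 0.3805]), array([0.045 , 0.0634, 1.3339])]
flange 1409 [array([0.444 , 0.5052, 0.569 ]), array([0.3004, 0.3588, 0.4256]), array([0.011 , 0.0169, 0.0244])]
circ (0.46016570925712585, 0.22238515317440033) 0.21430407464504242
0.016901309489181893
deck z 0.09031266219461109 ((0.5448094606399536, -0.011626169085502625), (0.2956048548221588, 0.2005397528409958), 87.8302230834961)
well 1149 [0.0229791  0.02922403 0.06582536]
[350 159] [ 0.57  -0.092  0.108] [74 60 45]
[351 159] [ 0.57  -0.094  0.11 ] [81 65 43]
[352 159] [ 0.571 -0.097  0.106] [95 79 58]
[353 159] [ 0.569 -0.099  0.116] [119 107  91]
[354 159] [ 0.569 -0.102  0.115] [130 118 102]
[355 159] [ 0.569 -0.104  0.118] [117 102  83]
[356 159] [ 0.57  -0.108  0.11 ] [89 70 47]
[357 159] [ 0.569 -0.11   0.114] [85 68 48]
[358 159] [ 0.569 -0.113  0.118] [92 79 69]
[353 160] [ 0.567 -0.099  0.113] [164 161 151]
[354 160] [ 0.566 -0.102  0.118] [188 185 177]
[355 160] [ 0.567 -0.105  0.112] [148 146 138]
[353 161] [ 0.564 -0.099  0.114] [169 166 157]
[354 161] [
[... 7102 characters left out ...]
-0.097  0.102] [188 185 177]
[355 180] [ 0.512 -0.105  0.102] [191 188 179]
[357 180] [ 0.512 -0.111  0.101] [199 195 189]
[358 180] [ 0.512 -0.113  0.101] [201 199 194]
[354 181] [ 0.51  -0.102  0.1  ] [139 137 131]
[356 181] [ 0.51  -0.108  0.1  ] [151 147 141]
[358 181] [ 0.509 -0.113  0.103] [155 153 150]
[368 185] [0.396 0.018 1.334] [153 152 152]
[359 186] [ 0.496 -0.116  0.1  ] [196 193 188]
[344 189] [0.396 0.018 1.334] [200 202 211]
[351 198] [0.396 0.018 1.334] [97 91 92]
[353 201] [0.396 0.018 1.334] [95 91 92]
[352 202] [0.396 0.018 1.334] [108 103 105]
[357 206] [0.396 0.018 1.334] [71 69 66]
[373 206] [0.396 0.018 1.334] [179 161 142]
[352 211] [0.396 0.018 1.334] [182 165 143]
```

```bash
ls pics
```

```text
c1.png
scene0.npz
scene0.png
top0.npz
top0.png
```

View pics/c1.png

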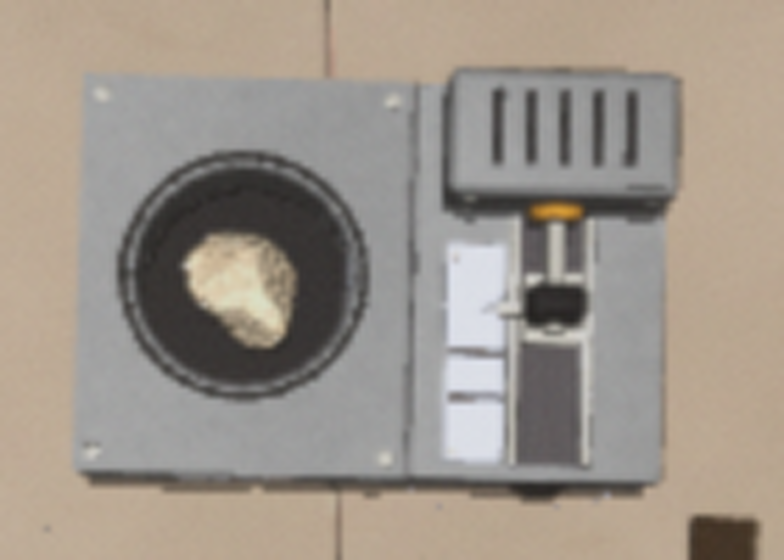

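The top-view crop shows the well rim centred at crop (244,274), the grip at (556,305), its pointer at (495,308) and the two lines at y≈352 and 397. The box yaw is about -2°, and the grip position fits the box geometry to about 1 mm. I'll add a move helper and go to a high pose over the box.

```bash
cat >> h.py <<'E'
from scipy.spatial.transform import Rotation as Ro
def go(p,yaw_y):
    """dp/turn to reach world p with tool y pointing at yaw_y deg, z down"""
    s=bot.read_state(); R=np.array(s['tcp_rot']); p0=np.array(s['position'])
    a=np.radians(yaw_y); y=np.array([np.cos(a),np.sin(a),0]); zz=np.array([0,0,-1.]); T=np.stack([np.cross(y,zz),y,zz],1)
    dp=R.T@(np.array(p)-p0)*1000; tr=np.degrees(Ro.from_matrix(R.T@T).as_rotvec())
    print('t',s['time_s'],'pos',p0.round(4),'F',np.round(s['force'],2),'open',s['opening'],'j',np.round(s['joint_positions'],1))
    print('dp',dp.round(1),'turn',tr.round(2))
E
python3 - <<'E'
from h import *
z=load('top0'); P=cloud(z); X,Y,Z=[P[...,i] for i in range(3)]
u=np.arange(640)[None,:]+0*X; v=np.arange(400)[:,None]+0*X
ok=z['d']>0
t=ok&(u>165)&(u<222)&(v>158)&(v<215)&(Z>0.055)&(Z<.075)
print('eye',t.sum(),cv2.minEnclosingCircle(P[t][:,:2].astype(np.float32)),P[t].mean(0))
fl=ok&(u>165)&(u<222)&(v>158)&(v<215)&(Z>0.011)&(Z<.08)&(np.hypot(X-.505,Y-.36)<.08)
print('lid',cv2.minEnclosingCircle(P[fl][:,:2].astype(np.float32)))
d=ok&(u>255)&(u<330)&(v>120)&(v<220)&(Z>0.084)&(Z<0.097)
w=ok&(np.abs(Z-.0905)<.006)&(u>262)&(u<330)&(v>132)&(v<205)
# well centre: deck-plane fill boundary
W=np.array([X[(u>265)&(u<330)&(v>135)&(v<205)&ok&(Z<.08)],Y[(u>265)&(u<330)&(v>135)&(v<205)&ok&(Z<.08)]])
print(W.min(1),W.max(1))
go([0.45,-0.05,0.33],-92.1)
E
```

```text
eye 174 ((0.5069127082824707, 0.3623645305633545), 0.02100125327706337) [0.50663449 0.36242348 0.06322251]
lid ((0.5073244571685791, 0.3627382516860962), 0.06758248060941696)
[ 4.49543861e-01 -4.40270714e-04] [0.65898108 0.15310638]
t 0.1 pos [ 0.2385 -0.577   0.2327] F [-0.75 -0.23 -0.1 ] open 1.000343602502291 j [-77.8  30.3  82.1  -0.   67.7 -10.2]
dp [ 396.7 -406.5  -96.4] turn [-1.100e-01  1.000e-02  2.455e+01]
```

Emit:
jog_arm([
  {"dp": [397, -407, -96], "turn": [0, 0, 24.5], "grip": 1},
  {"dp": [397, -407, -96], "turn": [0, 0, 24.5], "grip": 1},
  {"dp": [397, -407, -96], "turn": [0, 0, 24.5], "grip": 1},
  {"dp": [397, -407, -96], "turn": [0, 0, 24.5], "grip": 1},
  {"dp": [397, -407, -96], "turn": [0, 0, 24.5], "grip": 1},
  {"dp": [397, -407, -96], "turn": [0, 0, 24.5], "grip": 1},
  {"dp": [397, -407, -96], "turn": [0, 0, 24.5], "grip": 1},
  {"dp": [397, -407, -96], "turn": [0, 0, 24.5], "grip": 1},
  {"dp": [397, -407, -96], "turn": [0, 0, 24.5], "grip": 1},
  {"dp": [397, -407, -96], "turn": [0, 0, 24.5], "grip": 1},
])

```text
time_s: 1.1
position: [0.4222, -0.1179, 0.317]
tcp_rot: [[0.999, -0.036, -0.0], [-0.036, -0.999, 0.0], [-0.0, -0.0, -1.0]]
force: [-0.0, -0.2, -0.7]
opening: 1.003
```

Run:
```python
from h import *
go([0.45,-0.05,0.33],-92.1)
```

```text
t 1.1 pos [ 0.4222 -0.1179  0.317 ] F [-0.01 -0.19 -0.67] open 1.003335095869319 j [-30.3   9.4 100.9   0.   69.7  61.8]
dp [ 25.3 -68.9 -13. ] turn [-0.01  0.    0.02]
```

Emit:
jog_arm([
  {"dp": [25, -69, -13], "turn": [0, 0, 0], "grip": 1},
  {"dp": [25, -69, -13], "turn": [0, 0, 0], "grip": 1},
  {"dp": [25, -69, -13], "turn": [0, 0, 0], "grip": 1},
  {"dp": [25, -69, -13], "turn": [0, 0, 0], "grip": 1},
])

```text
time_s: 1.5
position: [0.4492, -0.0517, 0.3295]
tcp_rot: [[0.999, -0.034, -0.001], [-0.034, -0.999, -0.0], [-0.001, 0.0, -1.0]]
force: [0.4, -0.9, 0.3]
opening: 1.002
```

Run:
```python
from h import *
p,d,i=snap('wrist','w1'); print(i['position'],i['rotation'].round(3),i['vertical_fov'])
go([0.507,0.3625,0.15],-92.1)
```

```text
[ 0.52225684 -0.05431916  0.48028924] [[-0.034 -0.962 -0.269]
 [-0.999  0.032  0.009]
 [-0.     0.27  -0.963]] 59.85790952056265
t 1.55 pos [ 0.449  -0.0523  0.3294] F [ 0.69 -0.97 -0.44] open 0.9995461803102696 j [-20.8   9.9  98.1  -0.   72.1  71.2]
dp [  43.3 -416.7  179.2] turn [0.02 0.07 0.05]
```

View pics/w1.png

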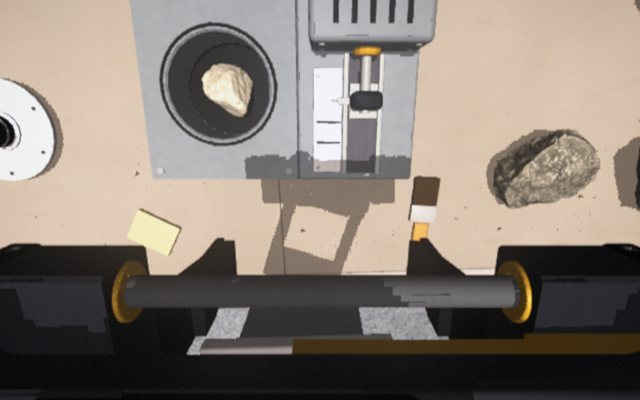

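The wrist view shows the well rim centred near (219,83), the grip at (367,101), the pointer at (340,100) and the lines at y≈122 and 142. I'll enlarge it and fit the well.

Run:
```python
from h import *
z=load('w1'); p=z['p'][:,:,::-1]
# rectify onto deck plane z=0.09: world->pixel, 0.4 mm/pixel
f=200/np.tan(np.radians(float(z['vertical_fov']))/2)
x=np.arange(0.66,0.42,-.0004); y=np.arange(0.17,-0.18,-.0005)
def rect(x,y,h,name):
    xx,yy=np.meshgrid(x,y,indexing='ij'); W=np.stack([xx,yy,0*xx+h],-1)-z['position']; C=W@z['rotation']
    u=f*C[...,0]/C[...,2]+z['cx']; v=f*C[...,1]/C[...,2]+z['cy']
    im=cv2.remap(p,u.astype(np.float32),v.astype(np.float32),cv2.INTER_CUBIC); cv2.imwrite(name,im); return im
im=rect(np.arange(.620,.470,-.00025),np.arange(.130,-.020,-.00025),.09,'pics/r1.png')
im=rect(np.arange(.570,.450,-.0002),np.arange(-.05,-.15,-.0002),.100,'pics/r2.png')
P=cloud(z); ok=z['d']>0
m=ok&(P[...,2]>.086)&(P[...,2]<.094)&(P[...,0]>.43)&(P[...,0]<.66)&(P[...,1]<.16)&(P[...,1]>-.18)
print(np.median(P[m][:,2]))
g=ok&(P[...,2]>.128)&(P[...,2]<.145)&(np.abs(P[...,0]-.5275)<.02)&(np.abs(P[...,1]+.1)<.025)
print('griptop',np.percentile(P[g],[2,50,98],axis=0).round(4),cv2.minAreaRect(P[g][:,:2].astype(np.float32)))
```

```text
0.08996348914062757
griptop [[ 0.5178 -0.1114  0.1307]
 [ 0.5265 -0.0977  0.135 ]
 [ 0.5352 -0.0838  0.1371]] ((0.5265440344810486, -0.0979582816362381), (0.02973843179643154, 0.017602864652872086), 88.0787353515625)
```

View pics/r1.png

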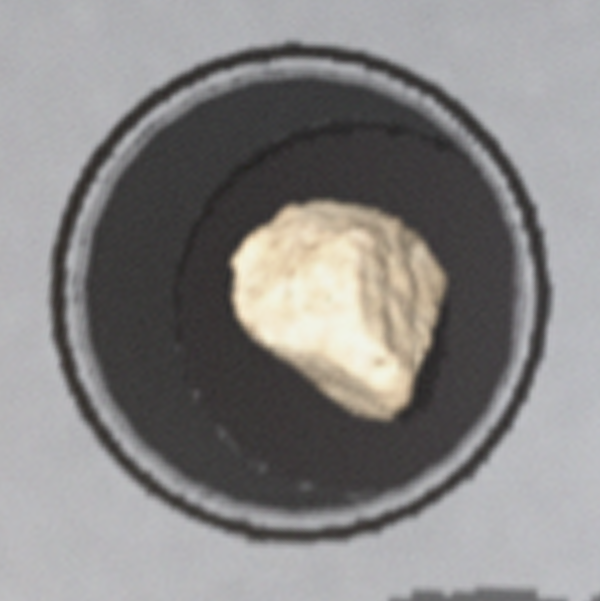

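View pics/r2.png

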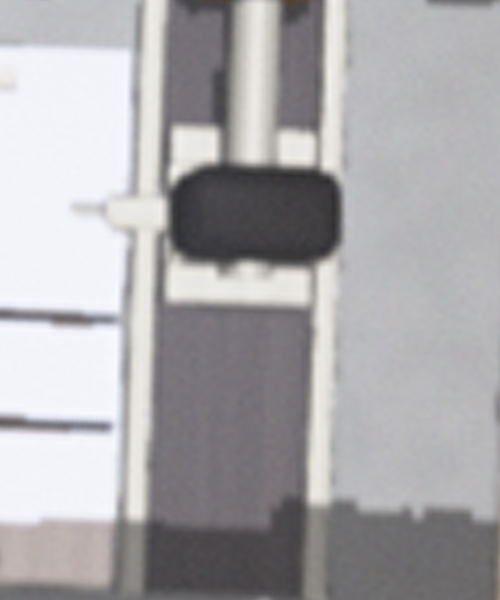

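The rectified views are at 0.25 and 0.2 mm per pixel. In r1 the rim centre is at (301,292), which gives the well at about (0.547, 0.0547). The top camera puts it at about (0.547, 0.053), a 1.7 mm difference in y, so I'll calibrate that against the grasp. Next I'll view the lid from the wrist.

Emit:
jog_arm([
  {"dp": [-40, -392, 40], "turn": [0, 0, 0], "grip": 1},
  {"dp": [-40, -392, 40], "turn": [0, 0, 0], "grip": 1},
  {"dp": [-40, -392, 40], "turn": [0, 0, 0], "grip": 1},
  {"dp": [-40, -392, 40], "turn": [0, 0, 0], "grip": 1},
  {"dp": [-40, -392, 40], "turn": [0, 0, 0], "grip": 1},
  {"dp": [-40, -392, 40], "turn": [0, 0, 0], "grip": 1},
  {"dp": [-40, -392, 40], "turn": [0, 0, 0], "grip": 1},
  {"dp": [-40, -392, 40], "turn": [0, 0, 0], "grip": 1},
  {"dp": [-40, -392, 40], "turn": [0, 0, 0], "grip": 1},
  {"dp": [-40, -392, 40], "turn": [0, 0, 0], "grip": 1},
])

```text
time_s: 2.55
position: [0.4237, 0.3404, 0.2888]
tcp_rot: [[0.999, -0.036, -0.002], [-0.036, -0.999, -0.002], [-0.002, 0.002, -1.0]]
force: [-0.8, -0.2, 0.8]
opening: 1.0
```

Run:
```python
from h import *
p,d,i=snap('wrist','w2')
go([0.507,0.3625,0.12],-92.1)
z=load('w2');P=cloud(z); ok=z['d']>0; X,Y,Z=[P[...,i] for i in range(3)]
near=np.hypot(X-.507,Y-.3625)<.085
t=ok&near&(Z>.06)&(Z<.07); print('eye',t.sum(),cv2.minEnclosingCircle(P[t][:,:2].astype(np.float32)),np.median(Z[t]))
fl=ok&near&(Z>.013)&(Z<.02); print('lid',fl.sum(),cv2.minEnclosingCircle(P[fl][:,:2].astype(np.float32)),np.median(Z[fl]))
```

```text
t 2.6 pos [0.4239 0.3397 0.2891] F [-0.01  0.34  0.1 ] open 0.9983402619722263 j [ 2.690e+01  2.030e+01  8.990e+01 -1.000e-01  7.000e+01  1.191e+02]
dp [ 82.4 -26.1 169. ] turn [ 0.1   0.07 -0.03]
eye 1251 ((0.5061945915222168, 0.3657301962375641), 0.02037941664457321) 0.06250714174645733
lid 9208 ((0.5058995485305786, 0.3658260107040405), 0.06708259135484695) 0.016917331230544036
```

View pics/w2.png

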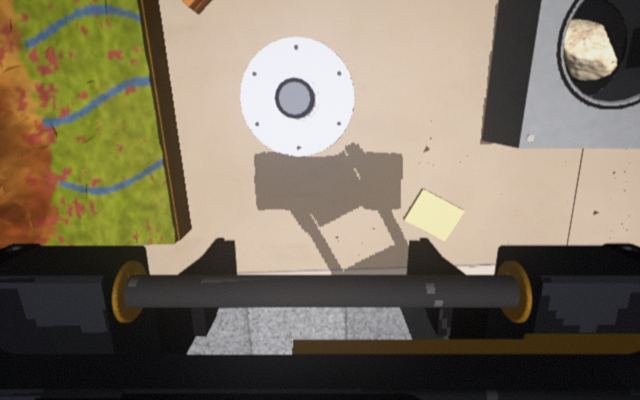

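The lid is clear, with the eyepiece at pixel (295,98). The wrist camera gives (0.506, 0.366) and the top camera (0.507, 0.3626). I'm going above it and then straight down.

Emit:
jog_arm([
  {"dp": [82, -27, 150], "turn": [0, 0, 0], "grip": 1},
  {"dp": [82, -27, 150], "turn": [0, 0, 0], "grip": 1},
  {"dp": [82, -27, 150], "turn": [0, 0, 0], "grip": 1},
  {"dp": [82, -27, 150], "turn": [0, 0, 0], "grip": 1},
  {"dp": [82, -27, 150], "turn": [0, 0, 0], "grip": 1},
  {"dp": [82, -27, 150], "turn": [0, 0, 0], "grip": 1},
])

```text
time_s: 3.2
position: [0.507, 0.3633, 0.1401]
tcp_rot: [[0.999, -0.039, -0.001], [-0.039, -0.999, -0.001], [-0.001, 0.001, -1.0]]
force: [0.1, 0.7, -0.3]
opening: 1.0
```

Run:
```python
from h import *
go([0.5065,0.364,0.036],-92.1)
p,d,i=snap('wrist','w3')
```

```text
t 3.2 pos [0.507  0.3633 0.1401] F [ 0.13  0.7  -0.33] open 1.000488224505906 j [ 25.4  36.6  86.9  -0.   56.5 117.6]
dp [ -0.4  -0.7 104.1] turn [ 0.04  0.05 -0.11]
```

View pics/w3.png

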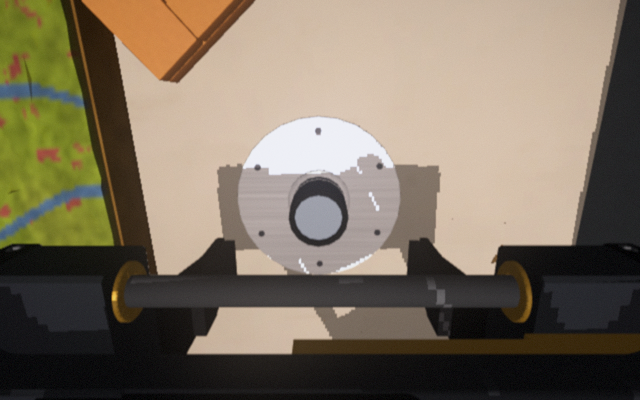

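The eyepiece (319,213) sits centred between the fingers (about 322). I'm descending and closing.

Emit:
jog_arm([
  {"dp": [0, -0.5, 30], "turn": [0, 0, 0], "grip": 1},
  {"dp": [0, -0.5, 60], "turn": [0, 0, 0], "grip": 1},
  {"dp": [0, -0.5, 80], "turn": [0, 0, 0], "grip": 1},
  {"dp": [0, -0.5, 95], "turn": [0, 0, 0], "grip": 1},
  {"dp": [0, -0.5, 102], "turn": [0, 0, 0], "grip": 1},
  {"dp": [0, -0.5, 103], "turn": [0, 0, 0], "grip": 1},
  {"dp": [0, -0.5, 103], "turn": [0, 0, 0], "grip": 1},
])

```text
time_s: 3.95
position: [0.5072, 0.3662, 0.0379]
tcp_rot: [[0.999, -0.036, 0.002], [-0.036, -0.999, 0.001], [0.002, -0.001, -1.0]]
force: [0.2, -0.3, 0.6]
opening: 1.002
```

Emit:
jog_arm([
  {"dp": [0, 0, 0], "turn": [0, 0, 0], "grip": 0.6},
  {"dp": [0, 0, 0], "turn": [0, 0, 0], "grip": 0.5},
  {"dp": [0, 0, 0], "turn": [0, 0, 0], "grip": 0.4},
  {"dp": [0, 0, 0], "turn": [0, 0, 0], "grip": 0.2},
  {"dp": [0, 0, 0], "turn": [0, 0, 0], "grip": 0.2},
  {"dp": [0, 0, 0], "turn": [0, 0, 0], "grip": 0.2},
  {"dp": [0, 0, 0], "turn": [0, 0, 0], "grip": 0.2},
])

```text
time_s: 4.65
position: [0.5065, 0.3658, 0.0368]
tcp_rot: [[0.999, -0.036, -0.0], [-0.036, -0.999, -0.0], [-0.0, 0.0, -1.0]]
force: [0.0, 0.5, 0.4]
opening: 0.478
```

Run:
```python
from h import *
p,d,i=snap('wrist','w4')
go([0.5065,0.364,0.2],-92.1)
snap('top','t4')
```

```text
t 4.7 pos [0.5065 0.3658 0.0367] F [-1.02 -0.35 -0.33] open 0.47672668831957515 j [ 25.6  45.2  89.6  -0.   45.2 117.7]
dp [   0.     1.8 -163.3] turn [0.01 0.01 0.05]
```

View pics/w4.png

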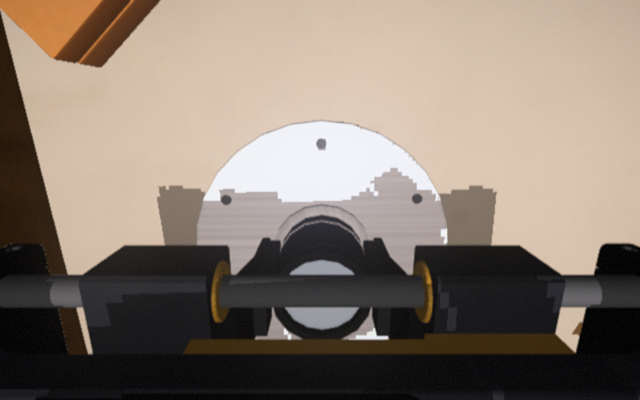

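Opening is 41.5 mm, so the eyepiece is held, at (322,290) between the pads. Its y of 0.3658 agrees with the wrist camera. I'll lift it and check how the lid sits relative to the TCP.

Emit:
jog_arm([
  {"dp": [0, 0, -20], "turn": [0, 0, 0], "grip": 0.2},
  {"dp": [0, 0, -50], "turn": [0, 0, 0], "grip": 0.2},
  {"dp": [0, 0, -90], "turn": [0, 0, 0], "grip": 0.2},
  {"dp": [0, 0, -130], "turn": [0, 0, 0], "grip": 0.2},
  {"dp": [0, 0, -163], "turn": [0, 0, 0], "grip": 0.2},
  {"dp": [0, 0, -163], "turn": [0, 0, 0], "grip": 0.2},
  {"dp": [0, 0, -163], "turn": [0, 0, 0], "grip": 0.2},
])

```text
time_s: 5.45
position: [0.5063, 0.3657, 0.2]
tcp_rot: [[0.999, -0.036, 0.0], [-0.036, -0.999, 0.0], [0.0, -0.0, -1.0]]
force: [-0.0, 0.3, -2.8]
opening: 0.473
```

Run:
```python
from h import *
p,d,i=snap('wrist','w5')
go([0.5465,0.0545,0.20],-92.1)
s=bot.read_state(); p0=np.array(s['position'])
z=load('w5');P=cloud(z); ok=z['d']>0; X,Y,Z=[P[...,i] for i in range(3)]
fl=ok&(np.hypot(X-p0[0],Y-p0[1])<.075)&(np.abs(Z-(p0[2]+.008-.024-.003))<.009); Q=P[fl]; print(fl.sum(),np.median(Z[fl]),Q.min(0),Q.max(0))
# circle fit with known R to far rim
from scipy.optimize import least_squares
a=np.degrees(np.arctan2(Q[:,1]-p0[1],Q[:,0]-p0[0])); r=np.hypot(Q[:,0]-p0[0],Q[:,1]-p0[1]); E=[]
for t in range(-80,81,4):
    k=np.abs(a-t)<2
    if k.sum()>5: j=np.argmax(np.where(k,r,0)); E.append(Q[j])
E=np.array(E); s=least_squares(lambda c: np.hypot(E[:,0]-c[0],E[:,1]-c[1])-.067,p0[:2],loss='soft_l1',f_scale=.001); print(len(E),s.x,p0)
# tilt of flange plane
A=np.c_[Q[:,:2]-p0[:2],np.ones(len(Q))]; print('plane',np.linalg.lstsq(A,Q[:,2],rcond=None)[0])
```

```text
t 5.5 pos [0.5054 0.3653 0.1987] F [-0.38 -0.08 -1.89] open 0.4750634391072252 j [ 25.6  32.4  84.2   0.   63.6 117.7]
dp [ 52.2 309.1  -1.1] turn [0.07 0.14 0.05]
25052 0.18011746261961892 [0.44908989 0.29945566 0.17348612] [0.57286898 0.43128139 0.188624  ]
41 [0.50581006 0.36558964] [0.50542557 0.36528468 0.19865862]
plane [-0.00442213  0.00104827  0.1803923 ]
```

View pics/w5.png

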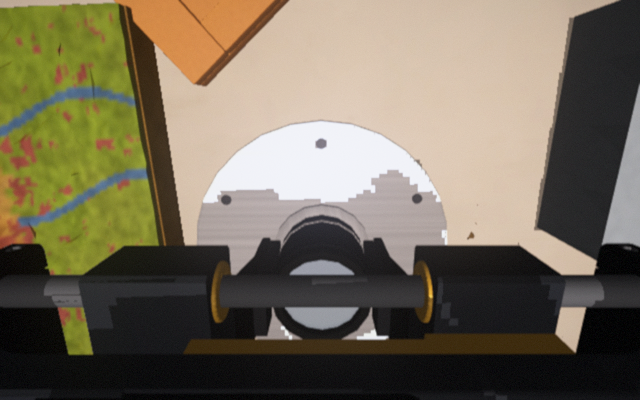

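The lid is lifted level and centred on the TCP to within 0.5 mm. Moving over the well.

Emit:
jog_arm([
  {"dp": [52, 309, 0], "turn": [0, 0, 0], "grip": 0.2},
  {"dp": [52, 309, 0], "turn": [0, 0, 0], "grip": 0.2},
  {"dp": [52, 309, 0], "turn": [0, 0, 0], "grip": 0.2},
  {"dp": [52, 309, 0], "turn": [0, 0, 0], "grip": 0.2},
  {"dp": [52, 309, 0], "turn": [0, 0, 0], "grip": 0.2},
  {"dp": [52, 309, 0], "turn": [0, 0, 0], "grip": 0.2},
  {"dp": [52, 309, 0], "turn": [0, 0, 0], "grip": 0.2},
  {"dp": [52, 309, 0], "turn": [0, 0, 0], "grip": 0.2},
  {"dp": [52, 309, 0], "turn": [0, 0, 0], "grip": 0.2},
  {"dp": [52, 309, 0], "turn": [0, 0, 0], "grip": 0.2},
])

```text
time_s: 6.5
position: [0.5465, 0.057, 0.199]
tcp_rot: [[0.999, -0.034, -0.002], [-0.034, -0.999, 0.001], [-0.002, -0.001, -1.0]]
force: [0.0, -0.5, -2.9]
opening: 0.479
```

Run:
```python
from h import *
go([0.5470,0.0545,0.14],-92.1)
snap('wrist','w6');snap('scene','s6')
go([0.5470,0.0545,0.14],-92.1)
```

```text
t 6.5 pos [0.5465 0.057  0.199 ] F [ 0.03 -0.46 -2.91] open 0.4789810612559802 j [-5.7 27.  95.   0.  58.1 86.2]
dp [ 0.7  2.5 59. ] turn [-0.04  0.12  0.16]
t 6.6 pos [0.5469 0.057  0.1995] F [-0.16  0.72 -3.16] open 0.4739470059157693 j [-5.7 27.  95.   0.  58.1 86.2]
dp [ 0.3  2.5 59.5] turn [-0.02  0.05  0.19]
```

View pics/w6.png

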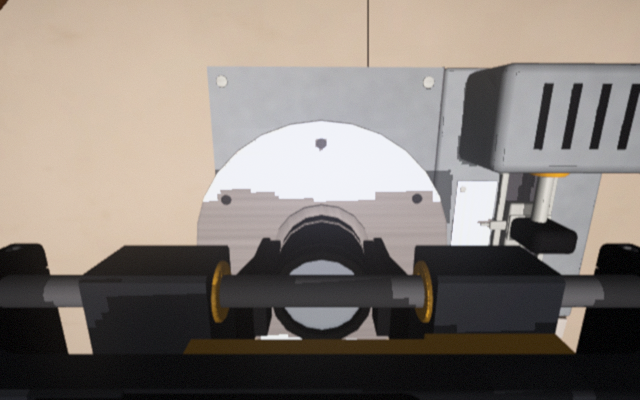

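View pics/s6.png

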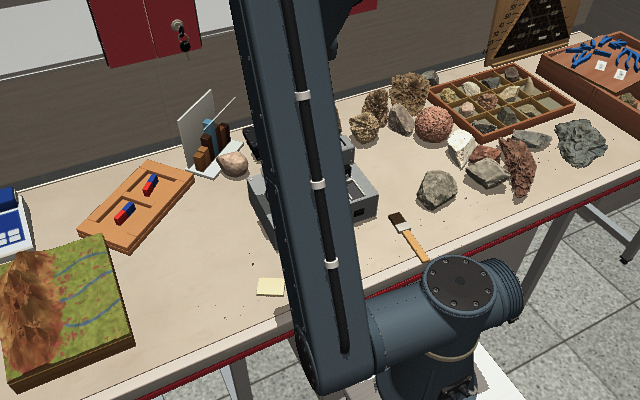

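The far deck screws show at (221,82) and (428,81). They're symmetric about the well, so they give an independent check on y.

Run:
```python
from h import *
z=load('w6'); P=cloud(z)
p=z['p'][:,:,::-1]; cv2.imwrite('pics/c6.png',cv2.resize(p[60:110,200:460],None,fx=3,fy=3,interpolation=cv2.INTER_CUBIC))
f=200/np.tan(np.radians(float(z['vertical_fov']))/2)
def plane(u,v,h):
    r=z['rotation']@np.array([(u-z['cx'])/f,(v-z['cy'])/f,1]); return z['position']+r*(h-z['position'][2])/r[2]
a=plane(221.5,82,.0905); b=plane(428.5,81.5,.0905); print(a,b,np.linalg.norm(a-b),(a+b)/2, np.degrees(np.arctan2(a[0]-b[0],a[1]-b[1])))
m=(a+b)/2
ax=np.array([a[1]-b[1],-(a[0]-b[0])]);ax/=np.linalg.norm(ax); print('well y at 88 back',m[:2]-.088*ax,-.09*ax+m[:2])
ok=z['d']>0;X,Y,Z=[P[...,i] for i in range(3)]
d=ok&(np.abs(Z-.09)<.006)&(X>.5)
g=ok&(Z>.126)&(Z<.142)&(np.abs(X-.5275)<.02)&(np.abs(Y+.1)<.025)
print('grip',g.sum(),np.percentile(P[g],[2,50,98],axis=0).round(4))
p0=bot.read_state()['position']
fl=ok&(np.hypot(X-p0[0],Y-p0[1])<.075)&(np.abs(Z-.181)<.009); Q=P[fl]; print('flange',Q.min(0),Q.max(0))
# w1 screws via r check
```

```text
[0.63863197 0.12451034 0.0905    ] [ 0.63406313 -0.02143418  0.0905    ] 0.14601602161152546 [0.63634755 0.05153808 0.0905    ] 1.7930782513068106
well y at 88 back [0.54839064 0.0542916 ] [0.54639162 0.05435418]
grip 1282 [[ 0.5194 -0.1105  0.1267]
 [ 0.529  -0.0949  0.1347]
 [ 0.5358 -0.0832  0.1366]]
flange [ 0.48974344 -0.00920096  0.17394353] [0.61302349 0.12288327 0.18998809]
```

View pics/c6.png

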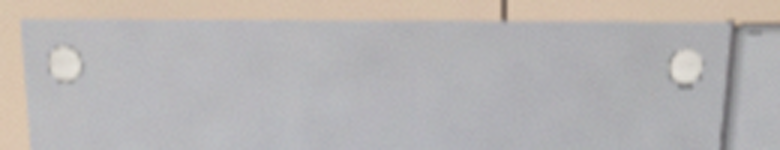

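The screws give a well y of 0.0543, so the target (0.547, 0.0545) stands. Descending in steps.

Emit:
jog_arm([
  {"dp": [0.4, 2.5, 0], "turn": [0, 0, 0], "grip": 0.2},
  {"dp": [0.4, 2.5, 20], "turn": [0, 0, 0], "grip": 0.2},
  {"dp": [0.4, 2.5, 40], "turn": [0, 0, 0], "grip": 0.2},
  {"dp": [0.4, 2.5, 55], "turn": [0, 0, 0], "grip": 0.2},
  {"dp": [0.4, 2.5, 64], "turn": [0, 0, 0], "grip": 0.2},
  {"dp": [0.4, 2.5, 64], "turn": [0, 0, 0], "grip": 0.2},
  {"dp": [0.4, 2.5, 64], "turn": [0, 0, 0], "grip": 0.2},
])

```text
time_s: 7.3
position: [0.5482, 0.0528, 0.1362]
tcp_rot: [[0.999, -0.035, 0.001], [-0.035, -0.999, -0.0], [0.001, 0.0, -1.0]]
force: [0.4, -0.2, -1.7]
opening: 0.475
```

Run:
```python
from h import *
for k in range(1):
  snap('wrist','w7'); go([0.5470,0.0545,0.1165],-92.1)
```

```text
t 7.35 pos [0.5484 0.0528 0.1365] F [-0.18 -0.59 -2.09] open 0.4776137239059337 j [-6.1 32.3 98.   0.  49.6 85.9]
dp [-1.5 -1.7 20. ] turn [ 0.01 -0.09  0.07]
```

View pics/w7.png

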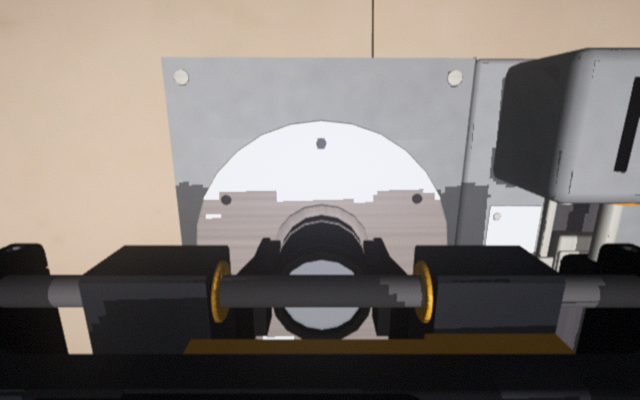

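The screws are now at (181,77) and (455,77). Checking against the flange.

Run:
```python
from h import *
from scipy.optimize import least_squares
z=load('w7'); P=cloud(z)
f=200/np.tan(np.radians(float(z['vertical_fov']))/2)
def plane(u,v,h):
    r=z['rotation']@np.array([(u-z['cx'])/f,(v-z['cy'])/f,1]); return z['position']+r*(h-z['position'][2])/r[2]
a=plane(181,77,.0905); b=plane(455,77,.0905); m=(a+b)[:2]/2
ax=np.array([a[1]-b[1],-(a[0]-b[0])]);ax/=np.linalg.norm(ax); print(np.linalg.norm(a-b),m,'well y',m-.0893*ax)
for n in range(6): s=bot.read_state(); 
p0=np.array(s['position'])
ok=z['d']>0;X,Y,Z=[P[...,i] for i in range(3)]
fl=ok&(np.hypot(X-p0[0],Y-p0[1])<.075)&(np.abs(Z-.1175)<.009); Q=P[fl]; print(np.median(Q[:,2]))
a=np.degrees(np.arctan2(Q[:,1]-p0[1],Q[:,0]-p0[0])); r=np.hypot(Q[:,0]-p0[0],Q[:,1]-p0[1]); E=[]
for t in range(-80,81,4):
    k=np.abs(a-t)<2
    if k.sum()>5: E.append(Q[np.argmax(np.where(k,r,0))])
E=np.array(E); q=least_squares(lambda c: np.hypot(E[:,0]-c[0],E[:,1]-c[1])-.067,p0[:2],loss='soft_l1',f_scale=.001); print('flange c',q.x,p0)
# screws in top0 -> distance screw to well: same from w1
z=load('w1')
for uv in [(160,170)]: print('near screw w1',plane(*uv,.0905))
```

```text
0.1460892565002711 [0.63663703 0.05149366] well y [0.54739192 0.05462418]
0.11626927523454031
flange c [0.54767458 0.05266419] [0.54843025 0.05275685 0.13652028]
near screw w1 [0.45940217 0.13111868 0.0905    ]
```

The flange centre is (0.5477, 0.0527) and the well is (0.547, 0.0547). I'll shift by (-0.7, -2) in tool axes and lower in gentle steps.

Emit:
jog_arm([
  {"dp": [-0.7, -2, 0], "turn": [0, 0, 0], "grip": 0.2},
  {"dp": [-0.7, -2, 3], "turn": [0, 0, 0], "grip": 0.2},
  {"dp": [-0.7, -2, 6], "turn": [0, 0, 0], "grip": 0.2},
  {"dp": [-0.7, -2, 9], "turn": [0, 0, 0], "grip": 0.2},
  {"dp": [-0.7, -2, 12], "turn": [0, 0, 0], "grip": 0.2},
  {"dp": [-0.7, -2, 12], "turn": [0, 0, 0], "grip": 0.2},
  {"dp": [-0.7, -2, 12], "turn": [0, 0, 0], "grip": 0.2},
])

```text
time_s: 8.05
position: [0.547, 0.0546, 0.1236]
tcp_rot: [[0.999, -0.036, -0.0], [-0.036, -0.999, 0.0], [-0.0, -0.0, -1.0]]
force: [-0.6, -0.3, -2.0]
opening: 0.475
```

Emit:
jog_arm([
  {"dp": [0, 0, 2], "turn": [0, 0, 0], "grip": 0.2},
  {"dp": [0, 0, 4], "turn": [0, 0, 0], "grip": 0.2},
  {"dp": [0, 0, 5.5], "turn": [0, 0, 0], "grip": 0.2},
  {"dp": [0, 0, 6.5], "turn": [0, 0, 0], "grip": 0.2},
  {"dp": [0, 0, 6.5], "turn": [0, 0, 0], "grip": 0.2},
  {"dp": [0, 0, 6.5], "turn": [0, 0, 0], "grip": 0.2},
])

```text
time_s: 8.65
position: [0.5471, 0.0547, 0.1173]
tcp_rot: [[0.999, -0.036, 0.0], [-0.036, -0.999, 0.0], [0.0, -0.0, -1.0]]
force: [0.2, -0.2, -1.1]
opening: 0.48
```

Flange top should be at about 0.097 now. I'll check with a small further push.

Emit:
jog_arm([
  {"dp": [0, 0, 0.7], "turn": [0, 0, 0], "grip": 0.2},
  {"dp": [0, 0, 1.2], "turn": [0, 0, 0], "grip": 0.2},
  {"dp": [0, 0, 1.2], "turn": [0, 0, 0], "grip": 0.2},
])

```text
time_s: 8.95
position: [0.5473, 0.0546, 0.1167]
tcp_rot: [[0.999, -0.036, 0.001], [-0.036, -0.999, -0.0], [0.001, 0.0, -1.0]]
force: [-1.9, -0.2, 3.7]
opening: 0.473
```

Run:
```python
from h import *
snap('wrist','w8'); go([0.5470,0.0545,0.1165],-92.1)
z=load('w8');P=cloud(z); ok=z['d']>0;X,Y,Z=[P[...,i] for i in range(3)]
r=np.hypot(X-.547,Y-.0546)
print('flange',np.median(Z[ok&(r<.062)&(r>.03)&(X>.575)]),'deck',np.median(Z[ok&(r>.07)&(r<.09)&(X>.57)&(Y>0.0)]))
```

```text
t 9.0 pos [0.5473 0.0547 0.1167] F [-0.18  0.35  4.84] open 0.4751686044745611 j [-5.9 34.  98.9 -0.  47.1 86.1]
dp [-0.3  0.2  0.2] turn [ 0.   -0.04  0.05]
flange 0.19141422860012952 deck 0.09002749421271869
```

Contact force is +5 N at the expected seated height, so the lid is seated. Releasing and rising.

Emit:
jog_arm([
  {"dp": [0, 0, 0], "turn": [0, 0, 0], "grip": 0.6},
  {"dp": [0, 0, 0], "turn": [0, 0, 0], "grip": 0.8},
  {"dp": [0, 0, 0], "turn": [0, 0, 0], "grip": 1},
  {"dp": [0, 0, 0], "turn": [0, 0, 0], "grip": 1},
  {"dp": [0, 0, 0], "turn": [0, 0, 0], "grip": 1},
  {"dp": [0, 0, -20], "turn": [0, 0, 0], "grip": 1},
  {"dp": [0, 0, -60], "turn": [0, 0, 0], "grip": 1},
  {"dp": [0, 0, -100], "turn": [0, 0, 0], "grip": 1},
  {"dp": [0, 0, -100], "turn": [0, 0, 0], "grip": 1},
])

```text
time_s: 9.9
position: [0.551, 0.0544, 0.2215]
tcp_rot: [[0.999, -0.036, 0.012], [-0.036, -0.999, -0.001], [0.012, 0.001, -1.0]]
force: [0.2, -0.3, -0.7]
opening: 0.996
```

Emit:
jog_arm([
  {"dp": [-80, 100, -60], "turn": [0, 0, 0], "grip": 1},
  {"dp": [-80, 100, -60], "turn": [0, 0, 0], "grip": 1},
  {"dp": [-80, 100, -60], "turn": [0, 0, 0], "grip": 1},
  {"dp": [-80, 100, -60], "turn": [0, 0, 0], "grip": 0.65},
  {"dp": [-80, 100, -60], "turn": [0, 0, 0], "grip": 0.65},
  {"dp": [-80, 100, -60], "turn": [0, 0, 0], "grip": 0.65},
])

```text
time_s: 10.5
position: [0.4638, -0.0418, 0.2753]
tcp_rot: [[0.999, -0.036, -0.001], [-0.036, -0.999, 0.001], [-0.001, -0.001, -1.0]]
force: [-0.0, 1.1, 0.3]
opening: 0.813
```

Run:
```python
from h import *
snap('wrist','w9'); go([0.5270,-0.0985,0.2],-92.0)
z=load('w9');P=cloud(z); ok=z['d']>0;X,Y,Z=[P[...,i] for i in range(3)]
r=np.hypot(X-.547,Y-.0546)
Q=P[ok&(r<.064)&(r>.028)&(Z<.11)]; A=np.c_[Q[:,:2]-[.547,.0546],np.ones(len(Q))]; print('flange plane',np.linalg.lstsq(A,Q[:,2],rcond=None)[0],len(Q))
print('deck',np.median(Z[ok&(r>.075)&(r<.09)&(np.abs(Z-.09)<.02)]))
t=ok&(r<.035)&(Z>.138)&(Z<.152);print('eyetop',cv2.minEnclosingCircle(P[t][:,:2].astype(np.float32)),np.median(Z[t]))
g=ok&(Z>.128)&(Z<.145)&(np.abs(X-.5275)<.02)&(np.abs(Y+.1)<.025)
print('grip',cv2.minAreaRect(P[g][:,:2].astype(np.float32)),np.median(Z[g]))
```

```text
t 10.55 pos [ 0.4638 -0.0416  0.2752] F [ 1.05  0.72 -0.48] open 0.7662812424949466 j [-18.9  14.7 101.    0.   64.3  73.1]
dp [65.2 54.7 75.1] turn [-0.04  0.07  0.  ]
flange plane [0.00010913 0.00072383 0.09690383] 12508
deck 0.08988306017794184
eyetop ((0.546911895275116, 0.05431506037712097), 0.020877743139863014) 0.1423926963860761
grip ((0.5263687372207642, -0.09806190431118011), (0.029962576925754547, 0.016831647604703903), 87.98635864257812) 0.13506926498800023
```

View pics/w9.png

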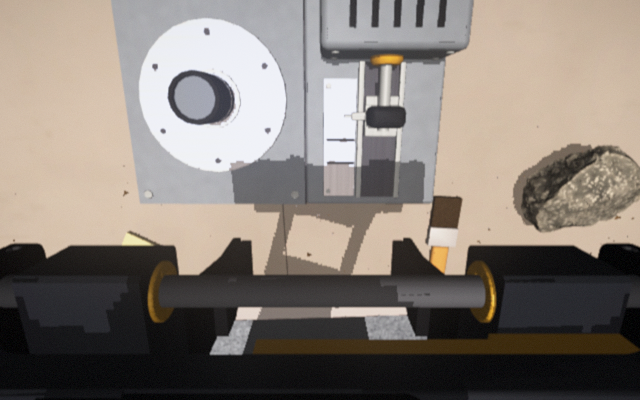

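The lid sits flat, with the flange top at 96.9 mm (expected 97) and centred. The slide grip, at pixel (386,117), measures (0.5265, -0.098), which matches the geometry. Going above it.

Emit:
jog_arm([
  {"dp": [65, 54.5, 75], "turn": [0, 0, 0], "grip": 0.65},
  {"dp": [65, 54.5, 75], "turn": [0, 0, 0], "grip": 0.65},
  {"dp": [65, 54.5, 75], "turn": [0, 0, 0], "grip": 0.65},
  {"dp": [65, 54.5, 75], "turn": [0, 0, 0], "grip": 0.65},
  {"dp": [65, 54.5, 75], "turn": [0, 0, 0], "grip": 0.65},
  {"dp": [65, 54.5, 75], "turn": [0, 0, 0], "grip": 0.65},
])

```text
time_s: 11.15
position: [0.5262, -0.098, 0.2019]
tcp_rot: [[0.999, -0.034, 0.0], [-0.034, -0.999, 0.0], [0.0, -0.0, -1.0]]
force: [-0.7, -0.8, 1.2]
opening: 0.649
```

Run:
```python
from h import *
snap('wrist','w10'); go([0.5270,-0.0985,0.117],-92.0)
z=load('w10');P=cloud(z); ok=z['d']>0;X,Y,Z=[P[...,i] for i in range(3)]
g=ok&(Z>.125)&(Z<.145)&(np.abs(X-.5275)<.02)&(np.abs(Y+.1)<.025)
print('grip',cv2.minAreaRect(P[g][:,:2].astype(np.float32)),np.median(Z[g]))
```

```text
t 11.2 pos [ 0.5263 -0.0982  0.2022] F [-0.32  0.38  1.37] open 0.6513731819672179 j [-22.5  25.7  96.9   0.   57.3  69.4]
dp [ 0.6  0.2 85.2] turn [ 0.02 -0.06  0.02]
grip ((0.5275353789329529, -0.09845902025699615), (0.02979271486401558, 0.01683921366930008), 88.11711883544922) 0.134916518164434
```

View pics/w10.png

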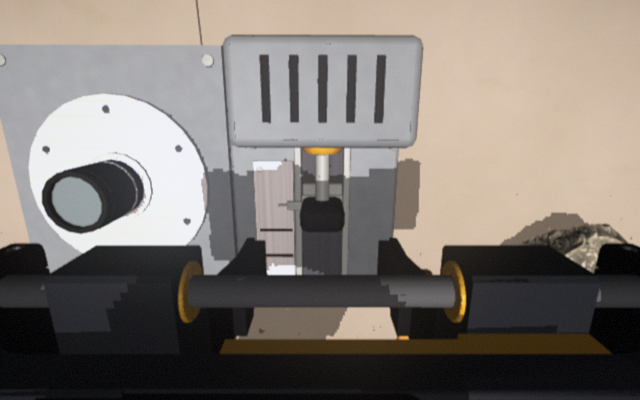

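The grip (322,214) is centred between the fingers. Descending straight down.

Emit:
jog_arm([
  {"dp": [0.8, 0.2, 25], "turn": [0, 0, 0], "grip": 0.65},
  {"dp": [0.8, 0.2, 50], "turn": [0, 0, 0], "grip": 0.65},
  {"dp": [0.8, 0.2, 70], "turn": [0, 0, 0], "grip": 0.65},
  {"dp": [0.8, 0.2, 80], "turn": [0, 0, 0], "grip": 0.65},
  {"dp": [0.8, 0.2, 85], "turn": [0, 0, 0], "grip": 0.65},
  {"dp": [0.8, 0.2, 85], "turn": [0, 0, 0], "grip": 0.65},
  {"dp": [0.8, 0.2, 85], "turn": [0, 0, 0], "grip": 0.65},
])

```text
time_s: 11.9
position: [0.528, -0.0996, 0.1171]
tcp_rot: [[0.999, -0.036, 0.002], [-0.036, -0.999, -0.001], [0.002, 0.001, -1.0]]
force: [-0.2, 0.5, 0.2]
opening: 0.649
```

Emit:
jog_arm([
  {"dp": [0, 0, 0], "turn": [0, 0, 0], "grip": 0.5},
  {"dp": [0, 0, 0], "turn": [0, 0, 0], "grip": 0.4},
  {"dp": [0, 0, 0], "turn": [0, 0, 0], "grip": 0.2},
  {"dp": [0, 0, 0], "turn": [0, 0, 0], "grip": 0.1},
  {"dp": [0, 0, 0], "turn": [0, 0, 0], "grip": 0.1},
  {"dp": [0, 0, 0], "turn": [0, 0, 0], "grip": 0.1},
])

```text
time_s: 12.5
position: [0.5275, -0.0983, 0.1163]
tcp_rot: [[0.999, -0.037, 0.0], [-0.037, -0.999, 0.002], [0.0, -0.002, -1.0]]
force: [1.5, 5.3, 2.2]
opening: 0.346
```

Run:
```python
from h import *
snap('wrist','w11'); go([0.5270,-0.0985,0.117],-92.0); snap('top','t11')
p=load('t11')['p'][:,:,::-1]
c=p[120:220,255:395]; cv2.imwrite('pics/c11.png',cv2.resize(c,None,fx=5.6,fy=5.6,interpolation=cv2.INTER_CUBIC))
```

```text
t 12.55 pos [ 0.5275 -0.0983  0.1163] F [1.41 4.34 3.12] open 0.3444962990850424 j [-2.260e+01  3.340e+01  1.008e+02  1.000e-01  4.590e+01  6.950e+01]
dp [-0.5  0.2 -0.7] turn [-0.11 -0.01 -0.11]
```

View pics/w11.png

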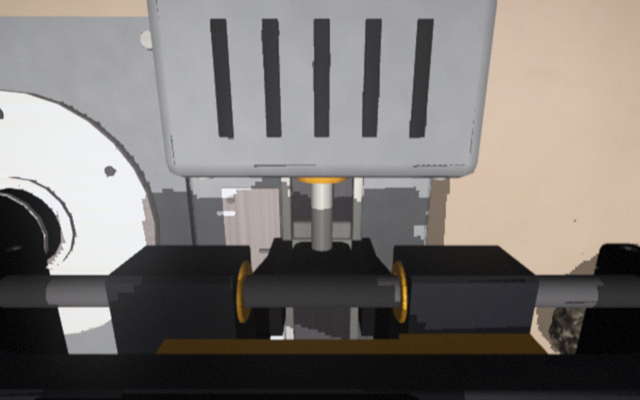

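View pics/c11.png

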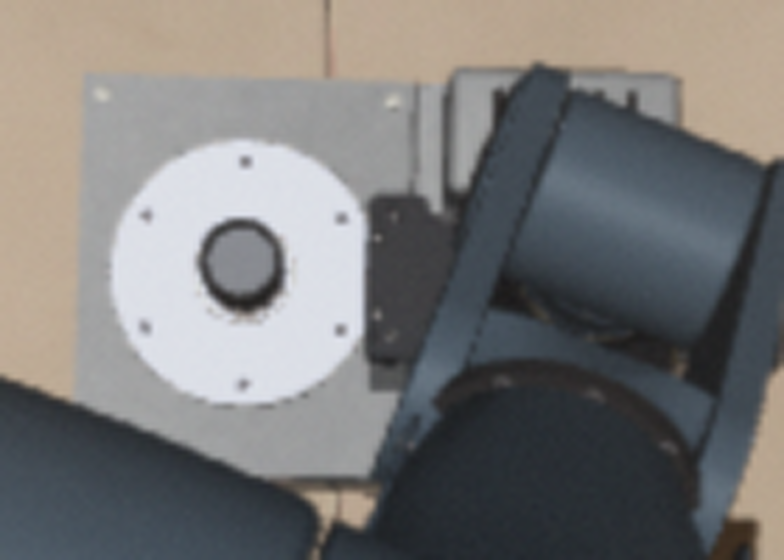

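The slide grip is held at 30 mm, and the lid is still seated in the top view. Pulling the slide along tool -x.

Emit:
jog_arm([
  {"dp": [-3, 0, 0], "turn": [0, 0, 0], "grip": 0.1},
  {"dp": [-8, 0, 0], "turn": [0, 0, 0], "grip": 0.1},
  {"dp": [-14, 0, 0], "turn": [0, 0, 0], "grip": 0.1},
  {"dp": [-20, 0, 0], "turn": [0, 0, 0], "grip": 0.1},
  {"dp": [-26, 0, 0], "turn": [0, 0, 0], "grip": 0.1},
  {"dp": [-32, 0, 0], "turn": [0, 0, 0], "grip": 0.1},
  {"dp": [-37, 0, 0], "turn": [0, 0, 0], "grip": 0.1},
  {"dp": [-40, 0, 0], "turn": [0, 0, 0], "grip": 0.1},
  {"dp": [-42, 0, 0], "turn": [0, 0, 0], "grip": 0.1},
  {"dp": [-42, 0, 0], "turn": [0, 0, 0], "grip": 0.1},
])

```text
time_s: 13.6
position: [0.4889, -0.0969, 0.1163]
tcp_rot: [[0.999, -0.038, 0.008], [-0.038, -0.999, 0.001], [0.008, -0.002, -1.0]]
force: [9.8, 8.7, -3.2]
opening: 0.345
```

Run:
```python
from h import *
snap('wrist','w12'); go(np.array([0.5275,-0.0983,0.1163])+.044*np.array([-.9993,.0357,0]),-92.0); snap('scene','s12')
p=load('s12')['p'][:,:,::-1]
c=p[130:250,240:400]; cv2.imwrite('pics/c12.png',cv2.resize(c,None,fx=4.5,fy=4.5,interpolation=cv2.INTER_CUBIC))
p=load('w12')['p'][:,:,::-1]
cv2.imwrite('pics/c12w.png',cv2.resize(p[130:260,180:380],None,fx=4,fy=4,interpolation=cv2.INTER_CUBIC))
```

```text
t 13.65 pos [ 0.4889 -0.0969  0.1163] F [ 9.78  8.93 -4.08] open 0.34320113020776577 j [-24.2  31.2 106.5   0.4  41.9  67.7]
dp [-5.4  0.  -0. ] turn [-0.09 -0.43 -0.19]
```

View pics/w12.png

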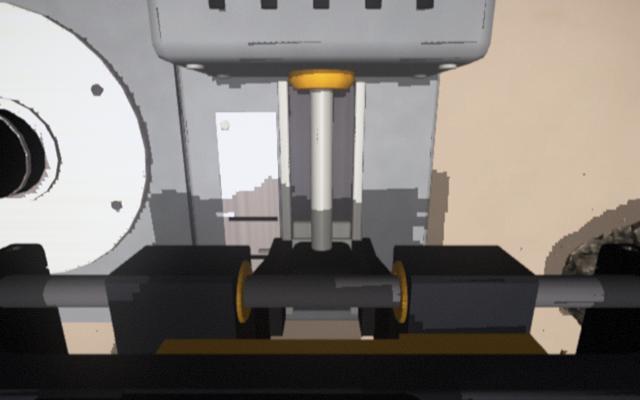

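View pics/c12.png

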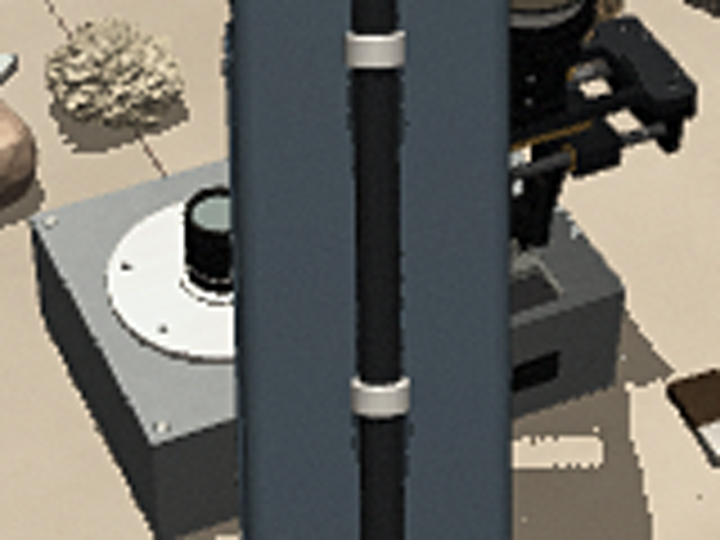

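View pics/c12w.png

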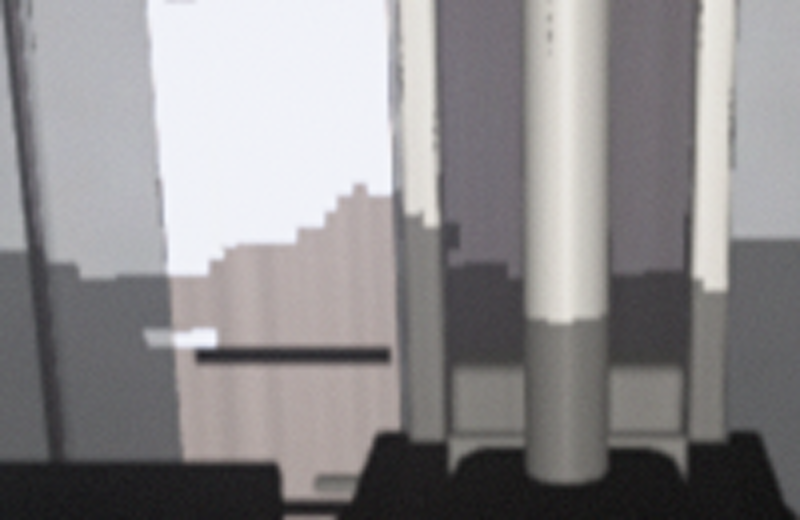

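The pointer is visible in the crop at (340,484), still behind the second line at (310,507). The TCP reading says about 5.4 mm remains. I'll pull further and relieve the sideways force.

Emit:
jog_arm([
  {"dp": [-2, -1, 0], "turn": [0, 0, 0], "grip": 0.1},
  {"dp": [-4, -2, 0], "turn": [0, 0, 0], "grip": 0.1},
  {"dp": [-5.5, -3, 0], "turn": [0, 0, 0], "grip": 0.1},
  {"dp": [-5.5, -3, 0], "turn": [0, 0, 0], "grip": 0.1},
  {"dp": [-5.5, -3, 0], "turn": [0, 0, 0], "grip": 0.1},
])

```text
time_s: 14.2
position: [0.4852, -0.0966, 0.1164]
tcp_rot: [[0.999, -0.037, 0.011], [-0.037, -0.999, -0.004], [0.011, 0.003, -1.0]]
force: [8.7, 0.1, -6.9]
opening: 0.343
```

```bash
cat > m.py <<'E'
from h import *
import sys
n=sys.argv[1]
go(np.array([0.5275,-0.0983,0.1163])+.044*np.array([-.9993,.0357,0]),-92.0); snap('wrist',n); snap('top','t'+n)
z=load(n); p=z['p'][:,:,::-1]
cv2.imwrite(f'pics/c{n}.png',cv2.resize(p[170:260,220:360],None,fx=5.5,fy=5.5,interpolation=cv2.INTER_CUBIC))
E
python3 m.py w13
```

```text
t 14.2 pos [ 0.4852 -0.0966  0.1164] F [ 8.69  0.1  -6.88] open 0.342672599039859 j [-2.430e+01  3.090e+01  1.072e+02  1.000e-01  4.120e+01  6.780e+01]
dp [-1.7  0.2  0.1] turn [ 0.18 -0.63 -0.13]
```

View pics/cw13.png

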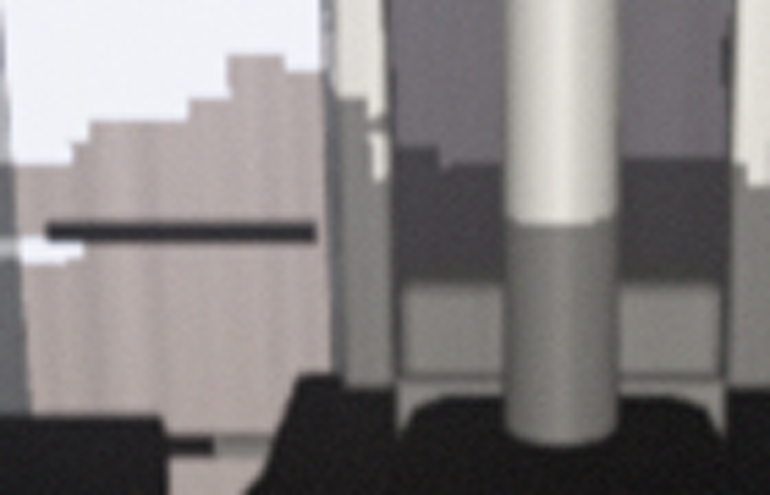

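The pointer now looks level with the second line in the crop, at y≈443 against 446. It stands above the plate though, so I need depth to remove the parallax.

Run:
```python
from h import *
z=load('w13')
for uv in [(262,250),(264,250),(265,250),(266,250),(264,251),(253,251),(255,251),(245,212),(260,212),(270,212),(260,230),(250,240)]: print(uv,px(z,*uv).round(4),z['p'][uv[1],uv[0]])
# carriage rear edge: rows near u=310..., v
for v in range(216,244,2): print(v,px(z,302,v).round(4),px(z,345,v).round(4))
f=200/np.tan(np.radians(float(z['vertical_fov']))/2)
z=load('w1')
print('w1 rest: pointer / lines')
for uv in [(337,100),(340,100),(344,100),(325,122),(325,142),(325,110)]: print(uv,px(z,*uv).round(4),z['p'][uv[1],uv[0]])
```

```text
(262, 250) [ 0.4869 -0.0655  0.0971] [109 108 104]
(264, 250) [ 0.487  -0.0666  0.0974] [111 108 104]
(265, 250) [ 0.4867 -0.067   0.0967] [109 107 105]
(266, 250) [ 0.4867 -0.0675  0.0966] [111 108 104]
(264, 251) [ 0.4863 -0.0665  0.0971] [121 119 115]
(253, 251) [ 0.4839 -0.0592  0.0905] [39 38 37]
(255, 251) [ 0.4841 -0.0605  0.0913] [38 34 37]
(245, 212) [ 0.5067 -0.0573  0.092 ] [48 46 53]
(260, 212) [ 0.5062 -0.0651  0.0916] [49 48 54]
(270, 212) [ 0.5058 -0.0702  0.0908] [47 47 49]
(260, 230) [ 0.4962 -0.0642  0.0915] [177 167 165]
(250, 240) [ 0.4906 -0.0583  0.0914] [169 158 155]
216 [ 0.5031 -0.0871  0.0912] [ 0.5017 -0.1101  0.0894]
218 [ 0.5031 -0.0873  0.095 ] [ 0.5024 -0.1097  0.0954]
220 [ 0.5027 -0.0874  0.0972] [ 0.502  -0.1095  0.0974]
222 [ 0.5027 -0.0876  0.1004] [ 0.5016 -0.1094  0.0997]
224 [ 0.5016 -0.0875  0.1004] [ 0.5006 -0.1093  0.0998]
226 [ 0.5005 -0.0875  0.1004] [ 0.4998 -0.1093  0.1005]
228 [ 0.4993 -0.0874  0.0999] [ 0.4985 -0.1093  0.0998]
230 [ 0.4983 -0.0873  0.1   ] [ 0.4973 -0.1093  0.0996]
232 [ 0.4972 -0.0873  0.1   ] [ 0.4966 -0.1092  0.1006]
234 [ 0.4961 -0.0872  0.1   ] [ 0.4951 -0.1093  0.0996]
236 [ 0.4953 -0.0872  0.1009] [ 0.4945 -0.1092  0.1009]
238 [ 0.494  -0.0871  0.1001] [ 0.4935 -0.1091  0.1011]
240 [ 0.494  -0.0873  0.1031] [ 0.4934 -0.109   0.1037]
242 [ 0.4942 -0.0874  0.1063] [ 0.4922 -0.109   0.1033]
w1 rest: pointer / lines
(337, 100) [ 0.5287 -0.0711  0.0913] [192 191 189]
(340, 100) [ 0.5285 -0.0741  0.0967] [234 232 229]
(344, 100) [ 0.5283 -0.0781  0.099 ] [235 232 230]
(325, 122) [ 0.5061 -0.0575  0.091 ] [129 130 139]
(325, 142) [ 0.4845 -0.0569  0.0904] [124 121 128]
(325, 110) [ 0.5187 -0.0579  0.0903] [242 244 249]
```

Run:
```python
from h import *
z=load('w13')
for u in (262,265,268): print(u,z['p'][244:258,u].mean(-1).round().astype(int))
for u in (252,256): print(u,z['p'][244:258,u].mean(-1).round().astype(int))
for u in (250,265): print(u,z['p'][206:218,u].mean(-1).round().astype(int))
f=200/np.tan(np.radians(float(z['vertical_fov']))/2)
def plane(u,v,h):
    r=z['rotation']@np.array([(u-z['cx'])/f,(v-z['cy'])/f,1]); return z['position']+r*(h-z['position'][2])/r[2]
for v in (249,250,251,252): print(v,plane(264,v,.097))
print('line2',plane(254,251,.0911),'line1',plane(254,212,.0911))
z=load('w1')
for u in (338,341,344): print(u,z['p'][94:107,u].mean(-1).round().astype(int))
print(z['p'][118:126,325].mean(-1),z['p'][138:147,325].mean(-1))
for v in (99,100,101): print(v,plane(341,v,.097))
z=load('w11')
for v in range(216,244,2): print(v,px(z,302,v).round(4),px(z,345,v).round(4))
```

```text
262 [166 166 166 163 141 109 107 118 127 147 161 166 165 164]
265 [165 163 165 160 140 111 107 118 127 145 162 163 157 130]
268 [165 165 164 163 140 109 100 108 100  88  73  53  35  26]
252 [165 165 166 162 133  80  43  39  66 122 158 163 162 164]
256 [165 164 166 161 130  80  39  38  65 123 159 165 162 162]
250 [174 175 172 153 110  65  52  72 128 164 173 170]
265 [176 176 172 153 110  64  51  68 126 167 176 171]
249 [ 0.4874154  -0.06654266  0.097     ]
250 [ 0.48685057 -0.06649765  0.097     ]
251 [ 0.48628484 -0.06645256  0.097     ]
252 [ 0.48571821 -0.0664074   0.097     ]
line2 [ 0.48406937 -0.05986966  0.0911    ] line1 [ 0.50621507 -0.06179979  0.0911    ]
338 [245 245 244 235 226 224 222 222 218 220 232 242 244]
341 [232 231 227 209 212 230 231 231 230 219 197 209 232]
344 [223 225 220 214 220 232 232 230 229 224 219 225 227]
[246.33333333 244.33333333 224.66666667 146.         132.66666667
 215.         244.66666667 246.33333333] [246.         246.33333333 245.33333333 213.         124.33333333
 152.33333333 228.33333333 245.33333333 246.        ]
99 [ 0.52944743 -0.075121
[... 183 characters left out ...]
8] [ 0.5444 -0.1113  0.0949]
220 [ 0.5449 -0.089   0.0974] [ 0.5438 -0.1112  0.0965]
222 [ 0.5445 -0.0891  0.0993] [ 0.5443 -0.1109  0.101 ]
224 [ 0.5439 -0.0892  0.1009] [ 0.5425 -0.111   0.0991]
226 [ 0.5428 -0.0891  0.1007] [ 0.5419 -0.1109  0.1003]
228 [ 0.5416 -0.089   0.1002] [ 0.541  -0.1109  0.1008]
230 [ 0.5404 -0.0889  0.0999] [ 0.54   -0.1108  0.101 ]
232 [ 0.5392 -0.0889  0.0997] [ 0.5387 -0.1108  0.1003]
234 [ 0.5381 -0.0888  0.0995] [ 0.5378 -0.1108  0.1009]
236 [ 0.5371 -0.0888  0.0999] [ 0.5363 -0.1108  0.0998]
238 [ 0.536  -0.0887  0.0998] [ 0.535  -0.1108  0.0994]
240 [ 0.5358 -0.0888  0.1021] [ 0.5354 -0.1106  0.1031]
242 [ 0.5359 -0.089   0.105 ] [ 0.5344 -0.1106  0.1032]
```

Three estimates of what remains: carriage edge about 1.9 mm, TCP 1.7 mm, pointer against line about 2.6 mm. Pulling about 2.2 mm more.

Emit:
jog_arm([
  {"dp": [-1.2, 0, 0], "turn": [0, 0, 0], "grip": 0.1},
  {"dp": [-2.4, 0, 0], "turn": [0, 0, 0], "grip": 0.1},
  {"dp": [-2.4, 0, 0], "turn": [0, 0, 0], "grip": 0.1},
  {"dp": [-2.4, 0, 0], "turn": [0, 0, 0], "grip": 0.1},
  {"dp": [-2.4, 0, 0], "turn": [0, 0, 0], "grip": 0.1},
])

```text
time_s: 14.8
position: [0.483, -0.0965, 0.1163]
tcp_rot: [[0.999, -0.037, 0.011], [-0.037, -0.999, -0.004], [0.011, 0.003, -1.0]]
force: [10.1, 0.3, -7.3]
opening: 0.343
```

```bash
python3 m.py w14
python3 - <<'E'
from h import *
z=load('w14')
for u in (262,265): print(u,z['p'][242:260,u].mean(-1).round().astype(int))
for u in (252,256): print(u,z['p'][242:260,u].mean(-1).round().astype(int))
for u in (250,265): print(u,z['p'][200:218,u].mean(-1).round().astype(int))
for uv in [(262,250),(264,250),(265,250),(262,251),(264,251)]: print(uv,px(z,*uv).round(4))
for v in range(216,230,2): print(v,px(z,302,v).round(4),px(z,345,v).round(4))
f=200/np.tan(np.radians(float(z['vertical_fov']))/2)
def plane(u,v,h):
    r=z['rotation']@np.array([(u-z['cx'])/f,(v-z['cy'])/f,1]); return z['position']+r*(h-z['position'][2])/r[2]
for v in (249,250,251,252): print(v,plane(264,v,.097))
for v in range(202,212,2): print('line1?',v,plane(254,v,.0911))
E
```

```text
t 14.8 pos [ 0.483  -0.0965  0.1163] F [10.1   0.26 -7.26] open 0.34277149339863805 j [-2.440e+01  3.080e+01  1.075e+02  1.000e-01  4.100e+01  6.770e+01]
dp [0.5 0.2 0.1] turn [ 0.18 -0.65 -0.14]
262 [165 163 146 101  51  37  45  73 101 119 126 146 163 165 165 163 165 165]
265 [165 164 143  99  49  35  44  78 105 117 126 146 162 163 154 128  85  47]
252 [168 162 145  99  50  35  57 120 161 167 165 162 161 162 163 163 162 162]
256 [167 163 145  96  51  35  58 117 158 166 163 163 164 163 163 163 162 162]
250 [176 173 176 173 173 154 110  65  51  71 126 168 172 171 172 169 171 168]
265 [177 176 176 176 174 154 110  65  51  68 128 168 173 173 171 171 171 172]
(262, 250) [ 0.4846 -0.0653  0.0969]
(264, 250) [ 0.4846 -0.0664  0.097 ]
(265, 250) [ 0.4845 -0.0669  0.0967]
(262, 251) [ 0.4839 -0.0652  0.0965]
(264, 251) [ 0.484  -0.0663  0.0969]
216 [ 0.5001 -0.0869  0.0888] [ 0.5001 -0.1099  0.0914]
218 [ 0.5007 -0.0872  0.0942] [ 0.4996 -0.1097  0.0934]
220 [ 0.5006 -0.0874  0.0976] [ 0.4999 -0.1094  0.098 ]
222 [ 0.5002 -0.0874  0.0996] [ 0.4994 -0.1093  0.0997]
224 [ 0.4988 -0.0873  0.0987] [ 0.4984 -0.1093  0.1   ]
226 [ 0.4983 -0.0874  0.1004] [ 0.4976 -0.1092  0.1006]
228 [ 0.4971 -0.0873  0.1   ] [ 0.4964 -0.1092  0.1001]
249 [ 0.4852017  -0.06646276  0.097     ]
250 [ 0.48463694 -0.0664177   0.097     ]
251 [ 0.48407128 -0.06637258  0.097     ]
252 [ 0.48350472 -0.06632738  0.097     ]
line1? 202 [ 0.50946708 -0.0621975   0.0911    ]
line1? 204 [ 0.50838088 -0.06210275  0.0911    ]
line1? 206 [ 0.50729134 -0.06200771  0.0911    ]
line1? 208 [ 0.50619844 -0.06191238  0.0911    ]
line1? 210 [ 0.50510217 -0.06181675  0.0911    ]
```

View pics/cw14.png

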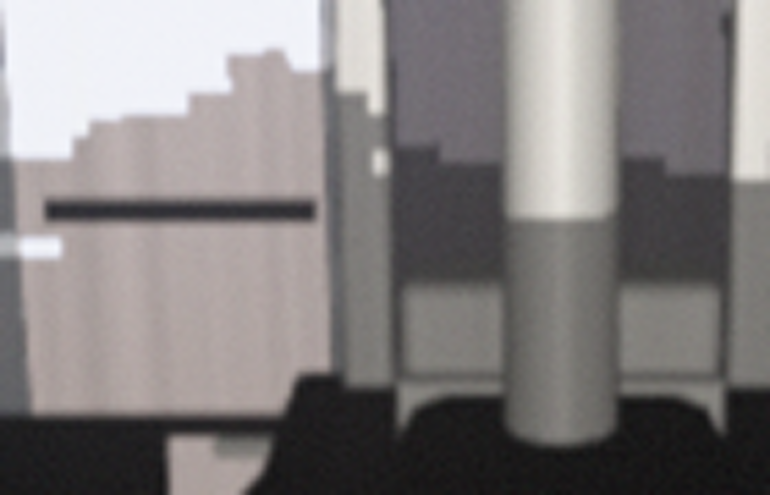

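The pointer (z≈97 mm) is now at x≈0.4844 and the second line at 0.4840. Carriage-edge travel is 44.3 mm and TCP travel 44.5 mm, so it's on the line within about 0.5 mm. I'll hold and check that it's stable, and that the lid and bystanders haven't moved.

Emit:
jog_arm([
  {"dp": [0, 0, 0], "turn": [0, 0, 0], "grip": 0.1},
  {"dp": [0, 0, 0], "turn": [0, 0, 0], "grip": 0.1},
  {"dp": [0, 0, 0], "turn": [0, 0, 0], "grip": 0.1},
  {"dp": [0, 0, 0], "turn": [0, 0, 0], "grip": 0.1},
  {"dp": [0, 0, 0], "turn": [0, 0, 0], "grip": 0.1},
  {"dp": [0, 0, 0], "turn": [0, 0, 0], "grip": 0.1},
  {"dp": [0, 0, 0], "turn": [0, 0, 0], "grip": 0.1},
  {"dp": [0, 0, 0], "turn": [0, 0, 0], "grip": 0.1},
  {"dp": [0, 0, 0], "turn": [0, 0, 0], "grip": 0.1},
  {"dp": [0, 0, 0], "turn": [0, 0, 0], "grip": 0.1},
])

```text
time_s: 15.9
position: [0.483, -0.0965, 0.1163]
tcp_rot: [[0.999, -0.037, 0.011], [-0.037, -0.999, -0.004], [0.011, 0.003, -1.0]]
force: [10.1, 0.7, -7.2]
opening: 0.338
```

```bash
python3 m.py w15
python3 - <<'E'
from h import *
z=load('w15')
for u in (262,256): print(u,z['p'][242:260,u].mean(-1).round().astype(int))
for v in range(218,224,2): print(v,px(z,302,v).round(4),px(z,345,v).round(4))
t=load('tw15');P=cloud(t);ok=t['d']>0;r=np.hypot(P[...,0]-.547,P[...,1]-.0535)
Q=P[ok&(r<.06)&(r>.03)&(P[...,2]<.11)];print('flange z',np.median(Q[:,2]),len(Q))
E
```

```text
t 15.9 pos [ 0.483  -0.0965  0.1163] F [10.13  0.67 -7.22] open 0.33759323736559693 j [-2.440e+01  3.080e+01  1.075e+02  1.000e-01  4.100e+01  6.770e+01]
dp [0.5 0.2 0. ] turn [ 0.18 -0.64 -0.13]
262 [166 162 145  99  51  37  46  75 103 117 127 144 163 163 162 164 165 160]
256 [165 162 147  97  46  38  59 120 161 165 164 164 161 163 162 161 161 161]
218 [ 0.5005 -0.0871  0.0936] [ 0.4996 -0.1097  0.0934]
220 [ 0.5007 -0.0874  0.0978] [ 0.4996 -0.1095  0.097 ]
222 [ 0.5002 -0.0874  0.0995] [ 0.4992 -0.1093  0.0991]
flange z 0.09720667244385228 1077
```

View pics/tw15.png

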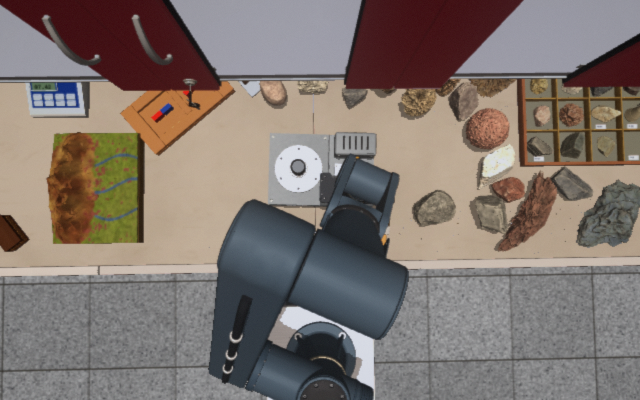

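It held stable for 1 s. The lid is seated at (298,168), and the dark rock is unmoved at (435,208). Handing in.

```bash
python3 -c "
from rig import bot
print(bot.hand_in())"
```

```text
the job is handed in; nothing more can be done
None
```

The lid is closed fully down in the well and released. After that I pulled the shutter slide to the second line, and the job was handed in at about 16 s with the gripper still holding it there. `hand_in` gives no verdict.

- **Lid:** after release the flange lay level with its top at 96.9 mm (97 expected). A later top view, during the hold, read 97.2 mm.
- **Shutter:** the slide held still for a full second before hand-in. The checks differ slightly:

| Check | Travel |
|---|---|
| Pointer against the line | about 43.6 mm |
| Carriage edge | about 44.3 mm |
| Arm position | about 44.5 mm |
| Target | 44 mm |

- **Forces:** I read about 10 N of pull on the slide and 7 N vertically while holding. The sideways force had reached 9 N mid-pull, so I eased it to under 1 N.
- **Camera disagreement:** the top and wrist cameras differed by 2–3 mm sideways. I used the wrist camera, because the lid grasp agreed with it.
- **Bystanders:** the dark rock is in the same place in the last top view. The arm hid the streak plate there and the lid covers the specimen, so I could not check either at the end. The arm did not go near the plate, and nothing touched the specimen as far as the forces showed.

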